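# Pack the model-maker's levelling wedges head to tail

### The arm

A 6-joint arm with a two-finger parallel gripper is mounted at the origin on the work surface. World frame = base frame: x ahead of the robot, y to its left, z up, the work surface at z = 0. Lengths are in mm, angles in rad, forces in N, time in s.
With the tool pointing down it reaches from about 350 to 875 mm from the base axis. Payload 4.2 kg.
Tool frame: the origin (TCP) lies on the centre line of the jaws, within the pads' length; the fingertips stand 22 mm ahead of it and the grasp point (between the pads) lies 3 mm ahead of it (arm.nose_length is the distance from the TCP to the fingertips, in mm); z points along the fingers, x is the direction in which the jaws open and shut, and the axes are right-handed (so a half turn about z gives the same grasp; the last joint's range is limited). The gripper opens to 85 mm and grips with 20 to 120 N. Pads are 22 mm wide; open, the fingers measure 114 mm over their backs; the gripper's body (76 mm by 85 mm) begins 54 mm behind the grasp point. The pads swing forward as they close: fully open they stand 13 mm farther back than shut.
Start: joints at [1.515, 0.385, 0.008, 0, -1.194, -0.259], TCP at [193.484, 594.275, 253.312] pointing down, gripper open.
Joint ranges: [-3.14, 3.14], [-1.21, 2.06], [-1.07, 1.41], [-3.16, 2.05], [-2.99, -0.16], [-3.1, 3.1]. Speed limits (rad/s): [2.79, 2.79, 3.14, 3.14, 3.14, 3.14].

### API

Orientations are given as a unit quaternion [x, y, z, w].
In Python, from bench import telemetry, get_image, workorder, nets, arm gives the robot as it stands.
- The arm moves only by the tool apply_moves, never from a script. Its argument "steps" is a list of rows, each an object with "hand": the opening, from 0 (shut) to 1 (fully open); "xyz": the shift along the tool's x, y, z in cm, a list of three; "delta_rot": the turn, a rotation vector about the tool's x, y, z in rad, a list of three. In form: [{"hand": hand, "xyz": [x, y, z], "delta_rot": [wx, wy, wz]}, ...]. A call has 1 to 12 rows; each row is the pose to reach, as a shift and turn from the pose commanded when the call began, along the tool's axes at that moment; what a row does not reach only later rows make up. A row lasts 1/12 s, in which the tool goes at most 41.7 mm and 7.16 degrees, less where a joint would pass 70% of its speed; a pose out of reach is approached as far as the arm can. A call with a gripper value outside its range is refused whole. The fingers move at their own pace and stop on an object; the grip force is fixed at half the most. Time passes only in rows, so rows that repeat a pose let the fingers close. It gives the time, the measured TCP pose, the force and the opening at its end, in the units of the state.
- telemetry.read_state(): the state, without advancing time (a new reading comes with each control period).
- get_image(name): name is "scene" or "top"; returns a dict with "frame" (420x560x3 uint8, blue, green, red), "fx", "fy", "cx", "cy" (pixels), "origin" and "orientation" of the camera in the world. Camera axes: x right, y down, z forward; pixel columns grow to the right and rows downward; lengths in mm; the calibration is good to about 2 mm. A picture is of the moment at which its call begins. There is no depth.
- workorder.job_done(): hands the job in, once; it reports no verdict.
Trained networks look in a picture, given as the dict that the camera call returned (one of the last four; its "shot" number tells which), for a name from the list of things; names that differ only in an ending like _2 or _b are one class to them, and where a whole thing is asked for, a point or a joint stands for the part that bears it (a point fixed in the world has none). Each returns a list of dicts, best first, with "confidence" (0 to 1); they miss things now and then, are a little off and sometimes report something else, mostly with a low value. They report only what shows in the picture. A call takes as long as a camera call. They do not tell look-alikes from the thing itself.
- nets.recognise(picture, label): "xyz" ([x, y, z] in mm, in world coordinates, good to about 4 mm: the middle of the surface that is visible of it).
- nets.outline_of(picture, label): "pixels" (420x560 bool, what is visible of it).
- nets.pinpoint(picture, label): "xyz" ([x, y, z] in mm, in world coordinates, good to about 4 mm: a listed point, or the origin of a listed thing).
The state is a dict: "clock": time; "joints": joint angles; "joint_vel": joint speeds; "joint_efforts": joint torques, N m; "position": TCP position; "ee_rot": TCP orientation; "contact_force": force on the tool from outside, world axes, zero at the start; "wrist_torque": the same for the moment, N m; "gripper_width": finger opening in mm.
Only numpy, scipy, OpenCV 4.12 (cv2) and the standard library are available. Lean on these libraries where they do the work, as an engineer would, in place of code of your own. Each camera call takes 0.05 s, during which the arm holds its last target.

### The job

Put the two long wooden levelling wedges away in the shallow plywood tray: lay them flat on its floor side by side, head to tail (the thick end of one beside the thin end of the other), with their sloping sides facing each other and their straight sides along the tray's long walls, so that together they fill the rectangle. Leave the short wedge where it is.

Things in the scene. Friction and masses are not known exactly. Their poses are not given: they have to be found in the camera images.
- wedge_a_mid (a point): (mm) A long beech wedge on its side, from above a right trapezium 120 long, head 60 wide, tail 24; body 26 high; grip tab on top 24 (along) x 18 (across), 34 tall. Point: on the tab axis, mid-length, 30 above the underside (4 above the body top, 17 below mid-tab). x to the head, z up. Straight side at y -21; sloping side at +y, from y +3 (tail) to +39 (head). 0.16 kg.
- wedge_b_mid (a point): (mm) The other, identical long beech wedge on its side, from above a right trapezium 120 long, head 60 wide, tail 24; body 26 high; grip tab on top 24 (along) x 18 (across), 34 tall. Point: on the tab axis, mid-length, 30 above the underside (4 above the body top, 17 below mid-tab). x to the head, z up. Straight side at y -21; sloping side at +y, from y +3 (tail) to +39 (head). 0.16 kg.
- tray_in (a point): Centre of the inner floor of a plywood tray fixed to the desk, inside 142 mm (x) by 110 mm (y), floor 8 mm thick, walls 8 mm thick and 12 mm high above the inner floor. z up. Of the packed wedges, the one with its head to the tray's +x lies on the -y side, the one with its head to -x on the +y side, points about 25 mm off the midline, with about 8 mm of play round each.
- short_wedge_mid (a point): Short beech wedge, not wanted: 70 mm long, head 42 mm, tail 22 mm wide, same height and grip tab. Point: on the tab axis, 30 mm above the underside. An unlisted rectangular sanding block with a similar grip lies about too.
Not all that is in view belongs to the job. Leave any green look-alike of the part that bears wedge_a_mid alone. Leave any pink look-alike of the part that bears wedge_b_mid alone.

How it is judged (in metres and radians):
At the end, for the whole second after the job is handed in: Both long wedges lie flat on the tray floor (points 22 to 36 mm above it, tilt under 0.1 rad) and at rest, along the tray within 0.22 rad, within 30 mm of its centre lengthwise and 50 mm across; head to tail, each at least 25 mm off on the sloping side (+y) of the other (z of wedge_a_mid in the frame of tray_in between 0.022 and 0.036 m and x of wedge_a_mid in the frame of tray_in between -0.03 and 0.03 m and y of wedge_a_mid in the frame of tray_in between -0.05 and 0.05 m and angle between each of wedge_a_mid, wedge_b_mid's own z axis and vertical below 0.1 rad and angle between the x axis of each of wedge_a_mid, wedge_b_mid and the x axis of tray_in, either way round below 0.22 rad and linear speed of each of wedge_a, wedge_b below 0.02 m/s and z of wedge_b_mid in the frame of tray_in between 0.022 and 0.036 m and x of wedge_b_mid in the frame of tray_in between -0.03 and 0.03 m and y of wedge_b_mid in the frame of tray_in between -0.05 and 0.05 m and y of wedge_b_mid in the frame of wedge_a_mid above 0.025 m and y of wedge_a_mid in the frame of wedge_b_mid above 0.025 m); the robot touches nothing.
It fails at once if the short wedge is moved more than 30 mm (distance of short_wedge_mid from where it was at the start of the episode above 0.03 m).
It also fails if it takes over 53 s, if anything falls off the work surface, if the arm or the gripper's body presses on something with over 40 N, if the wrist force passes 120 N, or if a joint passes its speed limit or range.

## Working session

There is one attempt and no reset: what is moved stays moved. The work goes in short steps, Python scripts to look and compute and a tool call to move; the robot and the scene stay as the last step left them, time stands still between calls to the robot, and variables do not carry over. Pictures are saved under pics/ and viewed, and the job is handed in when it is done.

Besides the shell and the picture viewer there is one more tool, called after "Request:" as name(argument=value, ...), one argument or row to a line, values as JSON. apply_moves: Moves the arm, as the interface text tells. Its arguments: {"type":"object","properties":{"steps":{"type":"array"}},"required":["steps"]}

```bash
ls; mkdir -p pics; python3 - <<'E'
from bench import telemetry,get_image,nets
import cv2,pickle
print(telemetry.read_state())
for n in ("scene","top"):
    p=get_image(n); cv2.imwrite(f"pics/{n}0.png",p["frame"])
    print(n,{k:p[k] for k in p if k!="frame"})
    for l in ("wedge_a_mid","tray_in","short_wedge_mid"):
        for d in nets.pinpoint(p,l): print(l,d["xyz"],d["confidence"])
E
```

```text
pics
{'clock': 0.0, 'joints': array([ 1.51462002e+00,  3.85560207e-01,  6.59873756e-03, -5.18981686e-04,
       -1.19396962e+00, -2.58600132e-01]), 'joint_vel': array([ 7.06920935e-04, -1.13131065e-03,  5.07629400e-04, -1.15335580e-03,
       -3.06817801e-04, -9.00563742e-05]), 'joint_efforts': array([-8.87214956e-04, -3.92293561e+01,  1.88409001e+01,  4.18623537e+00,
       -4.54081179e-03, -7.15202191e-07]), 'position': array([193.31088632, 593.78330827, 252.20574764]), 'ee_rot': array([-5.87457745e-01,  8.09254101e-01, -6.74711893e-04, -8.61530295e-04]), 'contact_force': array([ 0.16786045, -0.9319453 , -0.22818552]), 'wrist_torque': array([ 0.06632459, -0.00200925, -0.02947104]), 'gripper_width': 85.49222930016629}
scene {'fx': 419.2567597451703, 'fy': 419.2567597451703, 'cx': 280.302854549215, 'cy': 197.14868727815804, 'origin': array([ 796.49429139, -507.95763115,  726.50928255]), 'orientation': array([ 0.89250614,  0.23284801, -0.09548732, -0.37429503]), 'shot': 1}
wedge_a_mid [620.4, 309.3, 33.0] 0.97
wedge_a_mid [562.6, 490.4, 30.7] 0.96
wedge_a_mid [547.0, 132.8, 28.0] 0.85
tray_in [545.2, -40.3, 12.2] 0.68
short_wedge_mid [457.1, -293.7, 28.7] 0.9
top {'fx': 409.6295581515797, 'fy': 409.6295581515797, 'cx': 283.23426728628914, 'cy': 205.90880080787178, 'origin': array([ 268.92691114,   81.38739044, 1089.86204296]), 'orientation': array([-0.698215  ,  0.70801737, -0.07431741,  0.07539329]), 'shot': 2}
wedge_a_mid [621.7, 306.7, 31.0] 0.96
wedge_a_mid [559.6, 486.6, 28.9] 0.96
wedge_a_mid [546.9, 134.3, 27.4] 0.81
tray_in [544.6, -48.7, 8.5] 0.81
short_wedge_mid [462.4, -289.8, 28.5] 0.7
```

View pics/scene0.png

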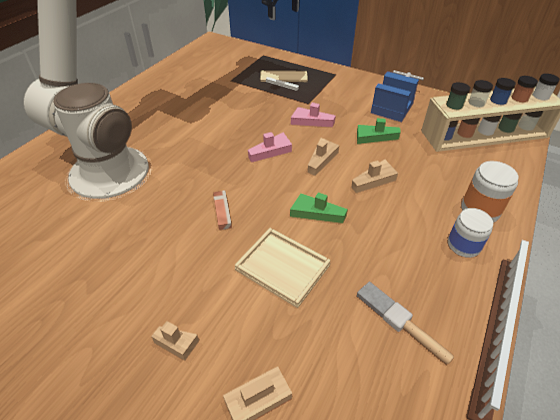

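View pics/top0.png

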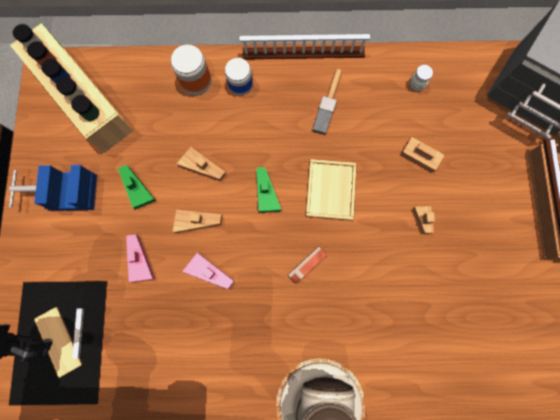

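```bash
cat > h.py <<'E'
import numpy as np,cv2
from scipy.spatial.transform import Rotation as R
from scipy.optimize import minimize
from bench import telemetry,get_image,nets
def proj(p,P):
    q=R.from_quat(p["orientation"]).inv().apply(np.atleast_2d(P)-p["origin"])
    return np.c_[p["fx"]*q[:,0]/q[:,2]+p["cx"],p["fy"]*q[:,1]/q[:,2]+p["cy"]]
W=[(-60,-21),(60,-21),(60,39),(-60,3)]
TAB=[(-12,-9),(12,-9),(12,9),(-12,9)]
TR=[(-79,-63),(79,-63),(79,63),(-79,63)]
def prism(poly,z0,z1): return np.array([(x,y,z) for z in(z0,z1) for x,y in poly],float)
WP=[prism(W,0,26),prism(TAB,26,60)]
TP=[prism(TR,0,20)]
def place(P,x,y,t,z=0):
    c,s=np.cos(t),np.sin(t); return np.c_[x+c*P[:,0]-s*P[:,1],y+s*P[:,0]+c*P[:,1],P[:,2]+z]
S=4
def render(p,parts,x,y,t,z=0):
    m=np.zeros((420*S,560*S),np.uint8)
    for P in parts:
        q=((proj(p,place(P,x,y,t,z))+.5)*S).astype(np.float32)
        cv2.fillConvexPoly(m,cv2.convexHull(q).astype(np.int32),1)
    return m
def fit(pics,masks,parts,x,y,ts,z=0):
    M=[cv2.resize(m.astype(np.uint8),(560*S,420*S),interpolation=cv2.INTER_NEAREST) for m in masks]
    def crop(m):
        ys,xs=np.nonzero(m); b=80*S//2
        return slice(max(0,ys.min()-b),ys.max()+b),slice(max(0,xs.min()-b),xs.max()+b)
    C=[crop(m) for m in M]
    def cost(v):
        l=0
        for p,m,c in zip(pics,M,C):
            r=render(p,parts,v[0],v[1],v[2]/100,z)[c]; mm=m[c]
            l-=np.sum(r&mm)/max(1,np.sum(r|mm))
        return l/len(pics)
    best=min((minimize(cost,[x,y,t*100],method="Nelder-Mead",options=dict(maxfev=90,initial_simplex=[[x,y,t*100],[x+8,y,t*100],[x,y+8,t*100],[x,y,t*100+15]])) for t in ts),key=lambda r:r.fun)
    return best.x[0],best.x[1],best.x[2]/100,-best.fun
def overlay(p,items,fn,box,k):
    im=p["frame"].copy(); x0,y0,x1,y1=box
    im=cv2.resize(im[y0:y1,x0:x1],None,fx=k,fy=k,interpolation=cv2.INTER_CUBIC)
    for parts,x,y,t,z in items:
        for P in parts:
            q=(proj(p,place(P,x,y,t,z))+.5-[x0,y0])*k; n=len(q)//2
            for a in(q[:n],q[n:]): cv2.polylines(im,[a.astype(np.int32)],True,(255,255,0),1)
    cv2.imwrite(fn,im)
E
cat > m.py <<'E'
from h import *
ps=[get_image(n) for n in("scene","top")]
masks=[]
for p in ps:
    hsv=None; L=[]
    for d in nets.outline_of(p,"wedge_a_mid"):
        m=d["pixels"]; ys,xs=np.nonzero(m); c=np.median(p["frame"][m],0)
        print(p["shot"],d["confidence"],xs.mean().round(),ys.mean().round(),m.sum(),c); L.append(m)
    masks.append(L)
    for d in nets.outline_of(p,"tray_in")[:2]: print("tray",d["confidence"],d["pixels"].sum())
    for l in [(621,308,30),(561,488.5,30),(547,133.5,28)]: print(proj(p,l).round())
for i in range(2):
    for l in("wedge_a_mid","short_wedge_mid"):
        for d in nets.recognise(ps[i],l): print(l,np.round(d["xyz"]),d["confidence"],proj(ps[i],d["xyz"]).round())
E
python3 m.py
```

```text
3 0.75 318.0 209.0 1192 [ 85. 149.  91.]
3 0.68 377.0 133.0 752 [ 65.5 111.   77. ]
tray 0.61 4172
[[376. 172.]]
[[378. 129.]]
[[320. 206.]]
4 0.95 135.0 188.0 795 [ 79. 170.  65.]
4 0.81 266.0 192.0 714 [ 95. 190.  83.]
4 0.71 201.0 164.0 770 [110. 166. 227.]
tray 0.82 2749
[[199. 162.]]
[[131. 185.]]
[[264. 188.]]
wedge_a_mid [546. 122.  24.] 0.96 [[317. 210.]]
wedge_a_mid [566. 484.  24.] 0.94 [[379. 132.]]
wedge_a_mid [627. 297.  26.] 0.58 [[376. 177.]]
short_wedge_mid [ 468. -298.   25.] 0.72 [[174. 344.]]
wedge_a_mid [546. 480.  24.] 0.87 [[135. 191.]]
wedge_a_mid [531. 129.  24.] 0.69 [[265. 194.]]
wedge_a_mid [616. 311.  26.] 0.58 [[198. 165.]]
short_wedge_mid [ 462. -283.   24.] 0.62 [[421. 218.]]
```

```bash
cat > m2.py <<'E'
from h import *
import pickle
ps=[get_image(n) for n in("scene","top")]
res={}
for l in("wedge_a_mid","wedge_b_mid","tray_in"):
    ms=[]
    for p in ps:
        best=None
        for d in nets.outline_of(p,l):
            m=d["pixels"]; c=np.median(p["frame"][m],0); ys,xs=np.nonzero(m)
            print(l,p["shot"],round(d["confidence"],2),xs.mean().round(),ys.mean().round(),m.sum(),c)
            if (l=="tray_in" or c[2]>c[1]+20>c[0]+20 and c[1]>c[0]+20) and best is None: best=m
        ms.append(best)
    res[l]=ms
    print([(round(d["confidence"],2),np.round(d["xyz"])) for d in nets.pinpoint(ps[1],l)])
pickle.dump((ps,res),open("r.pkl","wb"))
E
python3 m2.py
```

```text
wedge_a_mid 5 0.98 317.0 209.0 1173 [ 85. 150.  91.]
wedge_a_mid 5 0.93 377.0 133.0 768 [ 68. 113.  78.]
wedge_a_mid 5 0.67 375.0 177.0 853 [ 97. 131. 165.]
wedge_a_mid 6 0.66 200.0 164.0 776 [110. 166. 227.]
wedge_a_mid 6 0.61 135.0 188.0 790 [ 79. 171.  65.]
wedge_a_mid 6 0.55 266.0 192.0 784 [ 94. 189.  84.]
[(0.89, array([547., 136.,  30.])), (0.82, array([559., 492.,  30.])), (0.63, array([618., 306.,  32.]))]
wedge_b_mid 5 0.87 270.0 147.0 787 [110. 113. 169.]
wedge_b_mid 5 0.86 312.0 117.0 722 [108. 100. 156.]
wedge_b_mid 5 0.8 322.0 156.0 664 [104.  140.5 176.5]
wedge_b_mid 6 0.71 208.0 271.0 826 [207. 178. 236.]
wedge_b_mid 6 0.59 195.0 220.0 809 [113. 169. 229.]
wedge_b_mid 6 0.56 138.0 260.0 907 [189. 162. 235.]
[(0.97, array([322., 273.,  31.])), (0.8, array([467., 312.,  30.])), (0.59, array([372., 470.,  36.]))]
tray_in 5 0.94 283.0 267.0 4227 [171. 213. 229.]
tray_in 6 0.84 331.0 189.0 2739 [161. 225. 238.]
[(0.69, array([547., -46.,   8.]))]
```

```bash
python3 - <<'E'
import cv2,pickle
ps,res=pickle.load(open("r.pkl","rb"))
a=cv2.resize(ps[0]["frame"][115:315,230:430],(400*2,300*2)) if 0 else cv2.resize(ps[0]["frame"][125:215,290:410],None,fx=6,fy=6,interpolation=cv2.INTER_CUBIC)
b=cv2.resize(ps[1]["frame"][140:240,165:240],None,fx=6,fy=6,interpolation=cv2.INTER_CUBIC)
cv2.imwrite("pics/zs.png",a);cv2.imwrite("pics/zt.png",b)
E
```

```text
(no output)
```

View pics/zs.png

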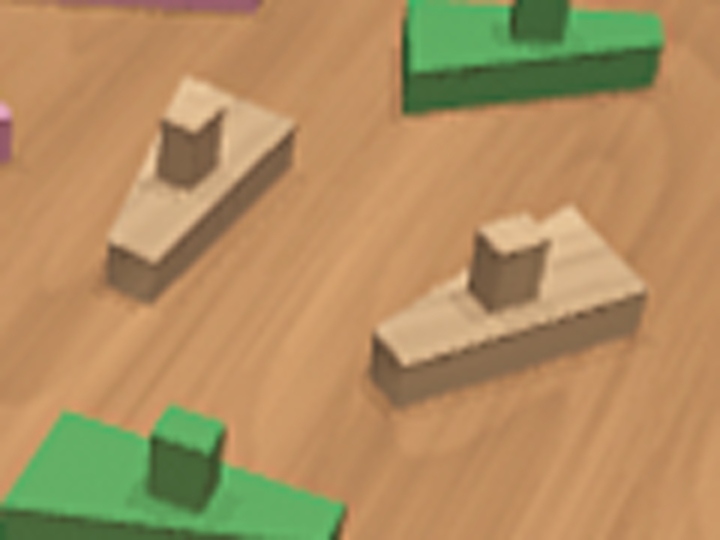

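View pics/zt.png

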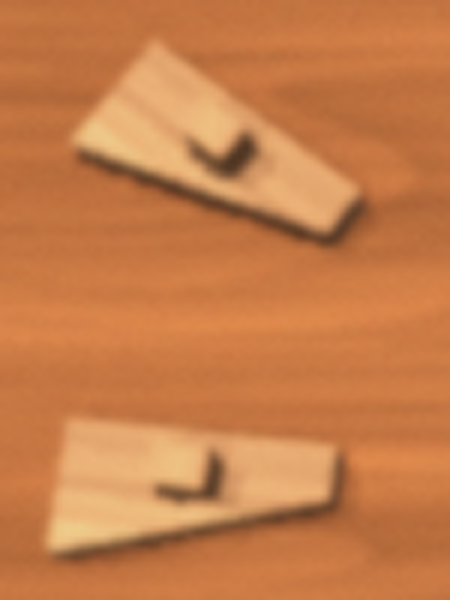

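The zooms show the two wooden wedges, with heads toward image left (+y): A at top-image px (201,164) and B at px (196,220). Next I fit their poses.

```bash
python3 - <<'E'
from h import *
import pickle
ps,res=pickle.load(open("r.pkl","rb"))
items=[]
for l,x,y,parts,ts in(("wedge_a_mid",620,308,WP,[0.9,1.6,2.3]),("wedge_b_mid",467,312,WP,[0.9,1.6,2.3]),("tray_in",545,-45,TP,[-.1,.1])):
    f=fit(ps,res[l],parts,x,y,ts); print(l,np.round(f,3))
    for i in range(2): print("   ",i,np.round(fit([ps[i]],[res[l][i]],parts,f[0],f[1],[f[2]]),3))
    items.append((parts,*f[:3],0))
overlay(ps[0],items,"pics/os.png",(230,120,420,310),3)
overlay(ps[1],items,"pics/ot.png",(165,140,375,240),3.8)
pickle.dump(items,open("fit.pkl","wb"))
E
```

```text
wedge_a_mid [617.051 300.366   0.926   0.934]
    0 [616.413 303.8     0.948   0.942]
    1 [617.373 299.677   0.924   0.955]
wedge_b_mid [465.697 310.128   1.459   0.946]
    0 [465.374 312.874   1.472   0.956]
    1 [465.877 309.469   1.459   0.956]
tray_in [ 5.47621e+02 -4.68640e+01 -9.80000e-02  9.58000e-01]
    0 [ 5.46376e+02 -4.46810e+01 -9.80000e-02  9.70000e-01]
    1 [ 5.47945e+02 -4.85840e+01 -9.00000e-02  9.74000e-01]
```

View pics/os.png

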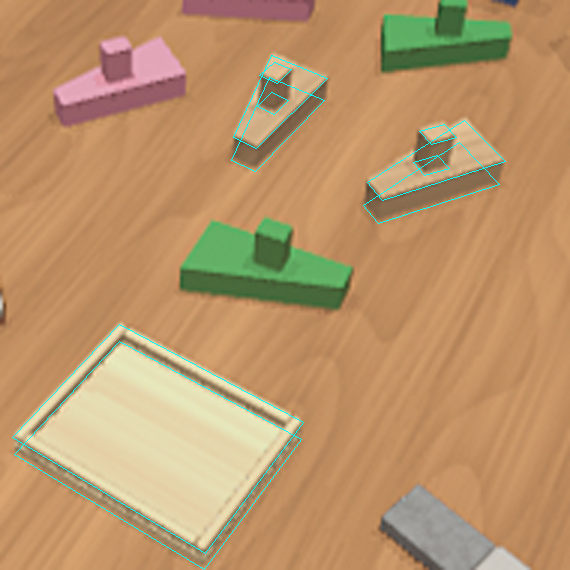

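View pics/ot.png

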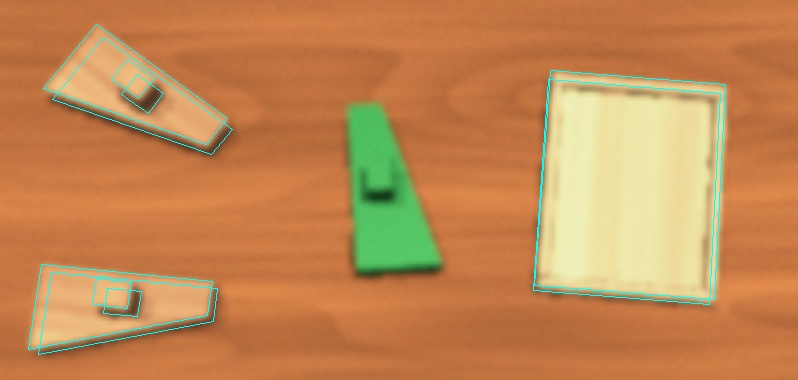

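The overlays match both wedges and the tray to a few mm. Now a helper to work out the moves.

```bash
cat > g.py <<'E'
from h import *
import sys
x,y,z,f=map(float,sys.argv[1:5])
s=telemetry.read_state(); Rm=R.from_quat(s["ee_rot"])
c,n=np.cos(f),np.sin(f)
T=R.from_matrix(np.array([[c,n,0],[n,-c,0],[0,0,-1]]))
print("t",round(s["clock"],2),"pos",s["position"].round(1),"yaw",np.arctan2(*Rm.as_matrix()[[1,0],0]).round(3),"w",s["gripper_width"].round(1),"F",s["contact_force"].round(1))
print("xyz cm",(Rm.inv().apply(np.array([x,y,z])-s["position"])/10).round(2),"rot",(Rm.inv()*T).as_rotvec().round(3))
E
python3 g.py 617 302 150 -3.783
```

```text
Traceback (most recent call last):
  File "g.py", line 7, in <module>
    print("t",round(s["clock"],2),"pos",s["position"].round(1),"yaw",np.arctan2(*Rm.as_matrix()[[1,0],0]).round(3),"w",s["gripper_width"].round(1),"F",s["contact_force"].round(1))
                                                                                                                       ^^^^^^^^^^^^^^^^^^^^^^^^
AttributeError: 'float' object has no attribute 'round'
```

```bash
sed -i 's/s\["gripper_width"\].round(1)/round(s["gripper_width"],1)/' g.py; python3 g.py 617 302 150 -3.783
```

```text
t 1.45 pos [193.5 594.3 253.3] yaw -1.886 w 85.1 F [ 0.9 -0.1  0.1]
xyz cm [ 14.68 -49.32  10.33] rot [0.    0.    1.897]
```

Request:
apply_moves(
  steps=[
    {"hand": 0.7,"xyz": [14.7,-49.3,3],"delta_rot": [0,0,1.9]},
    {"hand": 0.7,"xyz": [14.7,-49.3,3],"delta_rot": [0,0,1.9]},
    {"hand": 0.7,"xyz": [14.7,-49.3,3],"delta_rot": [0,0,1.9]},
    {"hand": 0.7,"xyz": [14.7,-49.3,3],"delta_rot": [0,0,1.9]},
    {"hand": 0.7,"xyz": [14.7,-49.3,3],"delta_rot": [0,0,1.9]},
    {"hand": 0.7,"xyz": [14.7,-49.3,3],"delta_rot": [0,0,1.9]},
    {"hand": 0.7,"xyz": [14.7,-49.3,3],"delta_rot": [0,0,1.9]},
    {"hand": 0.7,"xyz": [14.7,-49.3,3],"delta_rot": [0,0,1.9]},
    {"hand": 0.7,"xyz": [14.7,-49.3,3],"delta_rot": [0,0,1.9]},
    {"hand": 0.7,"xyz": [14.7,-49.3,3],"delta_rot": [0,0,1.9]},
    {"hand": 0.7,"xyz": [14.7,-49.3,3],"delta_rot": [0,0,1.9]},
    {"hand": 0.7,"xyz": [14.7,-49.3,3],"delta_rot": [0,0,1.9]},
  ],
)

```text
clock: 2.45
position: [605.7, 309.2, 224.2]
ee_rot: [0.125, 0.992, 0.0, 0.0]
contact_force: [0.8, 0.9, -0.7]
gripper_width: 59.7
```

```bash
python3 g.py 617 302 120 -3.783
```

```text
t 2.45 pos [605.7 309.2 224.2] yaw 2.892 w 59.7 F [ 0.8  0.9 -0.7]
xyz cm [-1.27 -0.42 10.42] rot [0.    0.    0.391]
```

Request:
apply_moves(
  steps=[
    {"hand": 0.7,"xyz": [-1.2,-0.4,5],"delta_rot": [0,0,0.39]},
    {"hand": 0.7,"xyz": [-1.2,-0.4,10.4],"delta_rot": [0,0,0.39]},
    {"hand": 0.7,"xyz": [-1.2,-0.4,10.4],"delta_rot": [0,0,0.39]},
    {"hand": 0.7,"xyz": [-1.2,-0.4,10.4],"delta_rot": [0,0,0.39]},
    {"hand": 0.7,"xyz": [-1.2,-0.4,10.4],"delta_rot": [0,0,0.39]},
    {"hand": 0.7,"xyz": [-1.2,-0.4,10.4],"delta_rot": [0,0,0.39]},
    {"hand": 0.7,"xyz": [-1.2,-0.4,10.4],"delta_rot": [0,0,0.39]},
  ],
)

```text
clock: 3.03
position: [616.1, 305.1, 123.4]
ee_rot: [0.31, 0.951, 0.002, 0.002]
contact_force: [0.2, 1.1, 0.1]
gripper_width: 59.6
```

```bash
python3 g.py 617 302 56 -3.783; python3 -c "
from h import *
p=get_image('scene');cv2.imwrite('pics/s1.png',cv2.resize(p['frame'][70:230,260:440],None,fx=3.5,fy=3.5))"
```

```text
t 3.03 pos [616.1 305.1 123.4] yaw 2.51 w 59.6 F [0.2 1.1 0.1]
xyz cm [-0.25 -0.23  6.74] rot [0.005 0.002 0.01 ]
```

View pics/s1.png

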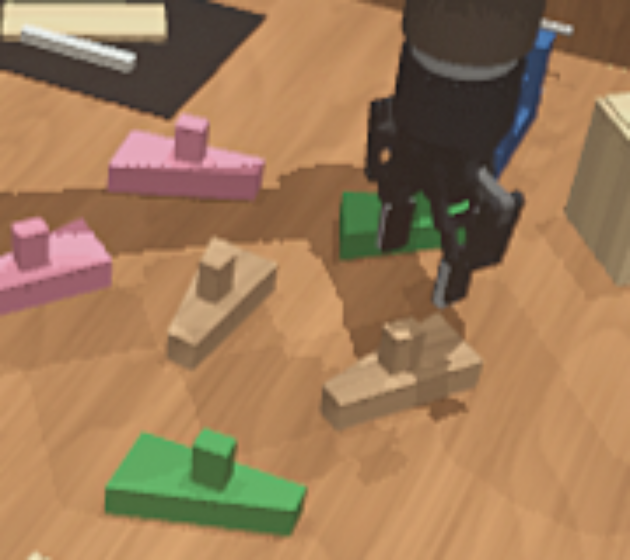

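The gripper stands over wedge A's tab (crop px ~ (400,340)), with the jaws across the wedge. Descending.

Request:
apply_moves(
  steps=[
    {"hand": 0.7,"xyz": [-0.2,-0.2,2.5],"delta_rot": [0,0,0]},
    {"hand": 0.7,"xyz": [-0.2,-0.2,4.5],"delta_rot": [0,0,0]},
    {"hand": 0.7,"xyz": [-0.2,-0.2,6.5],"delta_rot": [0,0,0]},
    {"hand": 0.7,"xyz": [-0.2,-0.2,6.5],"delta_rot": [0,0,0]},
    {"hand": 0.7,"xyz": [-0.2,-0.2,6.5],"delta_rot": [0,0,0]},
    {"hand": 0,"xyz": [-0.2,-0.2,6.5],"delta_rot": [0,0,0]},
    {"hand": 0,"xyz": [-0.2,-0.2,6.5],"delta_rot": [0,0,0]},
    {"hand": 0,"xyz": [-0.2,-0.2,6.5],"delta_rot": [0,0,0]},
    {"hand": 0,"xyz": [-0.2,-0.2,6.5],"delta_rot": [0,0,0]},
    {"hand": 0,"xyz": [-0.2,-0.2,6.5],"delta_rot": [0,0,0]},
    {"hand": 0,"xyz": [-0.2,-0.2,6.5],"delta_rot": [0,0,0]},
    {"hand": 0,"xyz": [-0.2,-0.2,6.5],"delta_rot": [0,0,0]},
  ],
)

```text
clock: 4.08
position: [615.9, 301.6, 56.9]
ee_rot: [0.311, 0.95, 0.001, 0.001]
contact_force: [-1.4, -0.1, 6.1]
gripper_width: 16.8
```

```bash
python3 g.py 617 302 150 -3.783; python3 -c "
from h import *
p=get_image('scene');cv2.imwrite('pics/s2.png',cv2.resize(p['frame'][100:230,290:440],None,fx=4,fy=4))"
```

```text
t 4.08 pos [615.9 301.6  56.9] yaw 2.508 w 16.8 F [-1.4 -0.1  6.1]
xyz cm [-0.07  0.12 -9.31] rot [0.002 0.001 0.008]
```

View pics/s2.png

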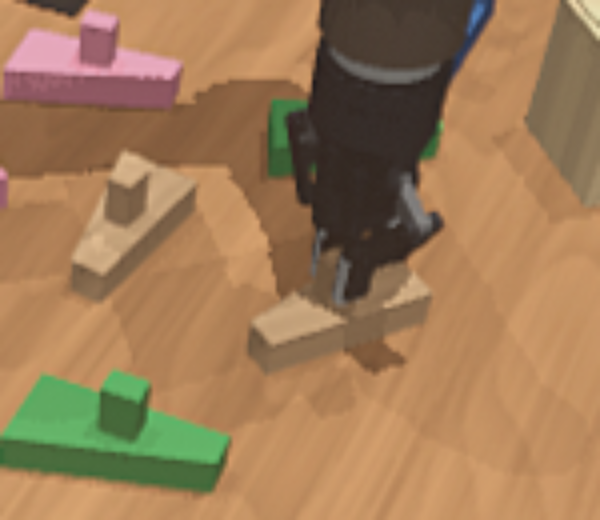

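Request:
apply_moves(
  steps=[
    {"hand": 0,"xyz": [0,0,-3],"delta_rot": [0,0,0]},
    {"hand": 0,"xyz": [0,0,-6],"delta_rot": [0,0,0]},
    {"hand": 0,"xyz": [0,0,-9],"delta_rot": [0,0,0]},
    {"hand": 0,"xyz": [0,0,-10],"delta_rot": [0,0,0]},
    {"hand": 0,"xyz": [0,0,-10],"delta_rot": [0,0,0]},
  ],
)

```text
clock: 4.55
position: [616.5, 301.8, 158.6]
ee_rot: [0.312, 0.95, 0.003, 0.002]
contact_force: [0.7, 0.7, -1.2]
gripper_width: 16.9
```

```bash
python3 - <<'E'
from h import *
c,s=np.cos(-.095),np.sin(-.095)
for e in(-25,25): print(547.2-s*e, -46.6+c*e)
E
python3 g.py 544.8 -71.5 160 -4.808
```

```text
544.8285707841361 -71.48727231888114
549.571429215864 -21.71272768111887
t 4.55 pos [616.5 301.8 158.6] yaw 2.508 w 16.9 F [ 0.7  0.7 -1.2]
xyz cm [-16.33 -34.33  -0.32] rot [ 7.000e-03 -1.000e-03  1.033e+00]
```

Request:
apply_moves(
  steps=[
    {"hand": 0,"xyz": [-4,-8,-0.2],"delta_rot": [0.003,0,0.2]},
    {"hand": 0,"xyz": [-16.3,-34.3,-0.2],"delta_rot": [0.006,0,1.03]},
    {"hand": 0,"xyz": [-16.3,-34.3,-0.2],"delta_rot": [0.006,0,1.03]},
    {"hand": 0,"xyz": [-16.3,-34.3,-0.2],"delta_rot": [0.006,0,1.03]},
    {"hand": 0,"xyz": [-16.3,-34.3,-0.2],"delta_rot": [0.006,0,1.03]},
    {"hand": 0,"xyz": [-16.3,-34.3,-0.2],"delta_rot": [0.006,0,1.03]},
    {"hand": 0,"xyz": [-16.3,-34.3,-0.2],"delta_rot": [0.006,0,1.03]},
    {"hand": 0,"xyz": [-16.3,-34.3,-0.2],"delta_rot": [0.006,0,1.03]},
    {"hand": 0,"xyz": [-16.3,-34.3,-0.2],"delta_rot": [0.006,0,1.03]},
    {"hand": 0,"xyz": [-16.3,-34.3,-0.2],"delta_rot": [0.006,0,1.03]},
    {"hand": 0,"xyz": [-16.3,-34.3,-0.2],"delta_rot": [0.006,0,1.03]},
    {"hand": 0,"xyz": [-16.3,-34.3,-0.2],"delta_rot": [0.006,0,1.03]},
  ],
)

```text
clock: 5.55
position: [542.5, -72.2, 155.6]
ee_rot: [0.74, 0.673, -0.004, -0.002]
contact_force: [-0.1, 1.1, -1.4]
gripper_width: 17.1
```

Request:
apply_moves(
  steps=[
    {"hand": 0,"xyz": [0,0,5],"delta_rot": [0,0,0]},
    {"hand": 0,"xyz": [0,0,5],"delta_rot": [0,0,0]},
    {"hand": 0,"xyz": [0,0,5],"delta_rot": [0,0,0]},
    {"hand": 0,"xyz": [0,0,5],"delta_rot": [0,0,0]},
  ],
)

```text
clock: 5.88
position: [543.4, -71.0, 106.8]
ee_rot: [0.738, 0.674, -0.004, -0.001]
contact_force: [1.1, 0.4, -1.5]
gripper_width: 16.9
```

```bash
python3 g.py 544.8 -71.5 66 -4.808; python3 - <<'E'
from h import *
s=telemetry.read_state(); z=s["position"][2]-57
it=[(TP,547.2,-46.6,-.095,0),(WP,s["position"][0],s["position"][1],-.095,z)]
p=get_image('scene');overlay(p,it,'pics/s3.png',(200,140,400,320),4)
p=get_image('top');overlay(p,it,'pics/t3.png',(270,130,400,250),4)
E
```

```text
t 5.88 pos [543.4 -71.  106.8] yaw 1.48 w 16.9 F [ 1.1  0.4 -1.5]
xyz cm [-0.02  0.17  4.08] rot [-0.006  0.004  0.005]
```

View pics/s3.png

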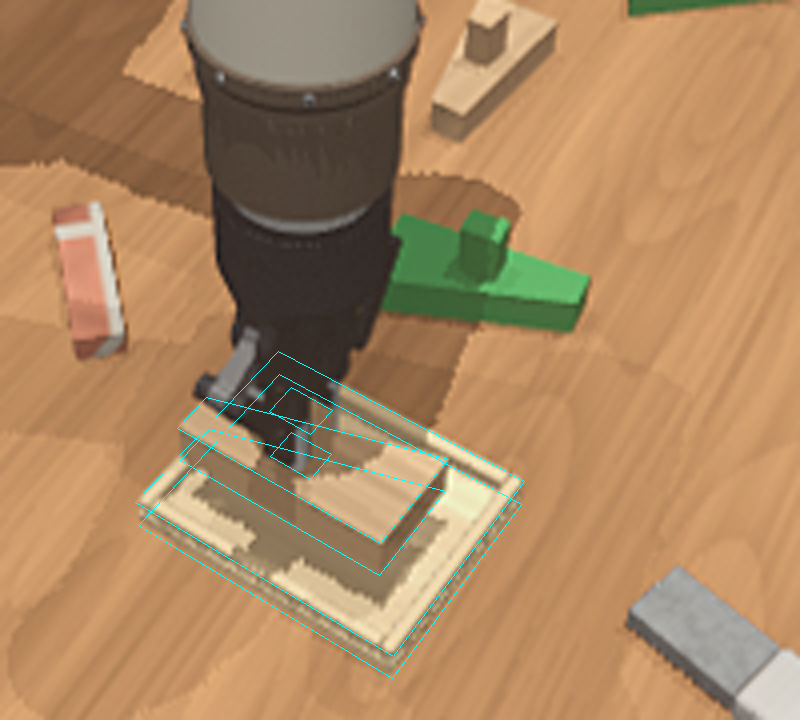

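View pics/t3.png

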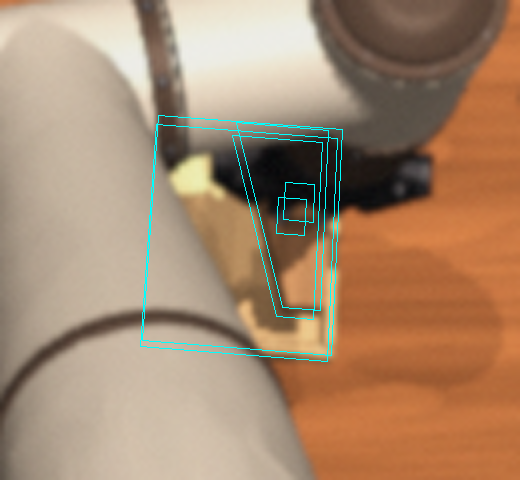

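The scene overlay of the held wedge matches to 1–2 mm, head to +x on the tray's −y side. Lowering it and releasing partway.

Request:
apply_moves(
  steps=[
    {"hand": 0,"xyz": [0,0.1,2],"delta_rot": [-0.006,0.004,0]},
    {"hand": 0,"xyz": [0,0.1,3.0],"delta_rot": [-0.006,0.004,0]},
    {"hand": 0,"xyz": [0,0.1,3.8],"delta_rot": [-0.006,0.004,0]},
    {"hand": 0,"xyz": [0,0.1,4.1],"delta_rot": [-0.006,0.004,0]},
    {"hand": 0,"xyz": [0,0.1,4.1],"delta_rot": [-0.006,0.004,0]},
    {"hand": 0,"xyz": [0,0.1,4.1],"delta_rot": [-0.006,0.004,0]},
  ],
)

```text
clock: 6.48
position: [544.3, -72.2, 66.6]
ee_rot: [0.739, 0.674, 0.001, 0.0]
contact_force: [-0.0, 0.0, -1.5]
gripper_width: 17.1
```

```bash
python3 g.py 544.8 -71.5 65 -4.808
```

```text
t 6.48 pos [544.3 -72.2  66.6] yaw 1.478 w 17.1 F [-0.   0.  -1.5]
xyz cm [0.08 0.04 0.16] rot [ 0.002 -0.001  0.003]
```

Still bearing its weight (−1.5 N), so lower 2 mm more and release.

Request:
apply_moves(
  steps=[
    {"hand": 0,"xyz": [0.05,0,0.15],"delta_rot": [0,0,0]},
    {"hand": 0,"xyz": [0.05,0,0.2],"delta_rot": [0,0,0]},
    {"hand": 0.45,"xyz": [0.05,0,0.1],"delta_rot": [0,0,0]},
    {"hand": 0.45,"xyz": [0.05,0,0],"delta_rot": [0,0,0]},
    {"hand": 0.45,"xyz": [0.05,0,0],"delta_rot": [0,0,0]},
    {"hand": 0.45,"xyz": [0.05,0,0],"delta_rot": [0,0,0]},
    {"hand": 0.45,"xyz": [0.05,0,-3],"delta_rot": [0,0,0]},
    {"hand": 0.6,"xyz": [0.05,0,-6],"delta_rot": [0,0,0]},
    {"hand": 0.7,"xyz": [0.05,0,-10],"delta_rot": [0,0,0]},
    {"hand": 0.7,"xyz": [0.05,0,-10],"delta_rot": [0,0,0]},
  ],
)

```text
clock: 7.32
position: [548.5, -71.9, 174.2]
ee_rot: [0.739, 0.674, 0.006, 0.005]
contact_force: [1.2, 0.5, 1.5]
gripper_width: 59.8
```

```bash
python3 g.py 465.6 311.3 165 -3.249
```

```text
t 7.32 pos [548.5 -71.9 174.2] yaw 1.48 w 59.8 F [1.2 0.5 1.5]
xyz cm [ 37.41 -11.76   0.81] rot [ 0.015  0.011 -1.554]
```

Request:
apply_moves(
  steps=[
    {"hand": 0.7,"xyz": [37.4,-11.8,0],"delta_rot": [0,0,-1.554]},
    {"hand": 0.7,"xyz": [37.4,-11.8,0],"delta_rot": [0,0,-1.554]},
    {"hand": 0.7,"xyz": [37.4,-11.8,0],"delta_rot": [0,0,-1.554]},
    {"hand": 0.7,"xyz": [37.4,-11.8,0],"delta_rot": [0,0,-1.554]},
    {"hand": 0.7,"xyz": [37.4,-11.8,0],"delta_rot": [0,0,-1.554]},
    {"hand": 0.7,"xyz": [37.4,-11.8,0],"delta_rot": [0,0,-1.554]},
    {"hand": 0.7,"xyz": [37.4,-11.8,0],"delta_rot": [0,0,-1.554]},
    {"hand": 0.7,"xyz": [37.4,-11.8,0],"delta_rot": [0,0,-1.554]},
    {"hand": 0.7,"xyz": [37.4,-11.8,0],"delta_rot": [0,0,-1.554]},
    {"hand": 0.7,"xyz": [37.4,-11.8,0],"delta_rot": [0,0,-1.554]},
    {"hand": 0.7,"xyz": [37.4,-11.8,0],"delta_rot": [0,0,-1.554]},
    {"hand": 0.7,"xyz": [37.4,-11.8,0],"delta_rot": [0,0,-1.554]},
  ],
)

```text
clock: 8.32
position: [460.6, 313.2, 166.3]
ee_rot: [0.077, 0.997, 0.001, 0.001]
contact_force: [-0.1, -0.0, 1.1]
gripper_width: 59.7
```

```bash
python3 g.py 465.6 311.3 110 -3.249; python3 - <<'E'
from h import *
it=[(TP,547.2,-46.6,-.095,0),(WP,544.8,-71.5,-.095,8)]
p=get_image('scene');overlay(p,it,'pics/s4.png',(200,140,400,320),4)
p=get_image('top');overlay(p,it,'pics/t4.png',(270,130,400,250),4)
E
```

```text
t 8.32 pos [460.6 313.2 166.3] yaw 2.987 w 59.7 F [-0.1 -0.   1.1]
xyz cm [-0.52 -0.12  5.63] rot [ 0.001  0.001 -0.048]
```

View pics/s4.png

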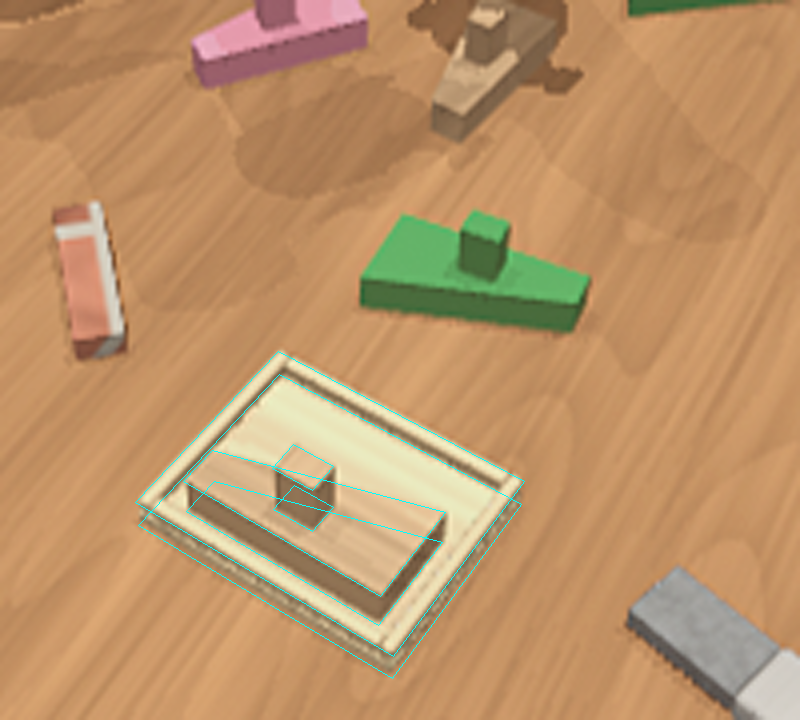

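View pics/t4.png

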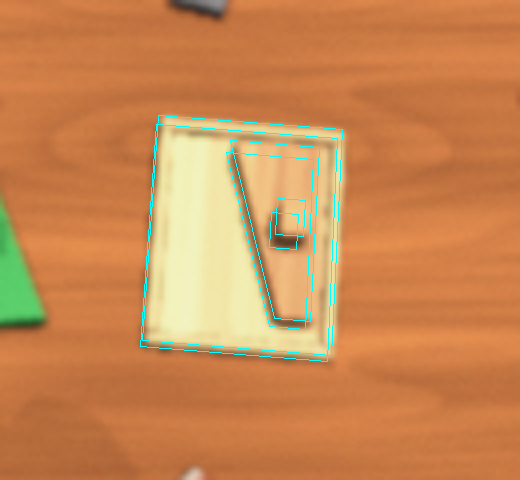

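Wedge A lies flat in the tray as predicted: its tab shows at px ~(303,465) in the scene crop and the overlays coincide. Next is wedge B.

Request:
apply_moves(
  steps=[
    {"hand": 0.7,"xyz": [-0.4,-0.1,3],"delta_rot": [0,0,-0.05]},
    {"hand": 0.7,"xyz": [-0.4,-0.1,5],"delta_rot": [0,0,-0.05]},
    {"hand": 0.7,"xyz": [-0.4,-0.1,5.5],"delta_rot": [0,0,-0.05]},
    {"hand": 0.7,"xyz": [-0.4,-0.1,5.5],"delta_rot": [0,0,-0.05]},
    {"hand": 0.7,"xyz": [-0.4,-0.1,5.5],"delta_rot": [0,0,-0.05]},
  ],
)

```text
clock: 8.83
position: [465.6, 310.1, 112.2]
ee_rot: [0.058, 0.998, 0.001, 0.001]
contact_force: [0.7, -0.1, -0.9]
gripper_width: 59.6
```

```bash
python3 g.py 465.6 311.3 57 -3.249
```

```text
t 8.83 pos [465.6 310.1 112.2] yaw 3.026 w 59.6 F [ 0.7 -0.1 -0.9]
xyz cm [0.02 0.11 5.52] rot [ 0.002  0.002 -0.008]
```

Request:
apply_moves(
  steps=[
    {"hand": 0.7,"xyz": [0,0.1,2.5],"delta_rot": [0,0,-0.008]},
    {"hand": 0.7,"xyz": [0,0.1,4],"delta_rot": [0,0,-0.008]},
    {"hand": 0.7,"xyz": [0,0.1,5.5],"delta_rot": [0,0,-0.008]},
    {"hand": 0.7,"xyz": [0,0.1,5.5],"delta_rot": [0,0,-0.008]},
    {"hand": 0.7,"xyz": [0,0.1,5.5],"delta_rot": [0,0,-0.008]},
    {"hand": 0,"xyz": [0,0.1,5.5],"delta_rot": [0,0,-0.008]},
    {"hand": 0,"xyz": [0,0.1,5.5],"delta_rot": [0,0,-0.008]},
    {"hand": 0,"xyz": [0,0.1,5.5],"delta_rot": [0,0,-0.008]},
    {"hand": 0,"xyz": [0,0.1,5.5],"delta_rot": [0,0,-0.008]},
    {"hand": 0,"xyz": [0,0.1,5.5],"delta_rot": [0,0,-0.008]},
    {"hand": 0,"xyz": [0,0.1,5.5],"delta_rot": [0,0,-0.008]},
    {"hand": 0,"xyz": [0,0.1,5.5],"delta_rot": [0,0,-0.008]},
  ],
)

```text
clock: 9.83
position: [465.6, 311.5, 57.7]
ee_rot: [0.053, 0.999, 0.001, 0.001]
contact_force: [-2.7, -0.9, 6.0]
gripper_width: 16.9
```

Request:
apply_moves(
  steps=[
    {"hand": 0,"xyz": [0,0,-3],"delta_rot": [0,0,0]},
    {"hand": 0,"xyz": [0,0,-6],"delta_rot": [0,0,0]},
    {"hand": 0,"xyz": [0,0,-9],"delta_rot": [0,0,0]},
    {"hand": 0,"xyz": [0,0,-11],"delta_rot": [0,0,0]},
    {"hand": 0,"xyz": [0,0,-11],"delta_rot": [0,0,0]},
    {"hand": 0,"xyz": [0,0,-11],"delta_rot": [0,0,0]},
  ],
)

```text
clock: 10.33
position: [464.9, 310.9, 166.9]
ee_rot: [0.053, 0.999, 0.001, 0.001]
contact_force: [0.8, 0.1, -2.7]
gripper_width: 16.6
```

```bash
python3 g.py 549.6 -21.7 165 -1.666
```

```text
t 10.33 pos [464.9 310.9 166.9] yaw 3.035 w 16.6 F [ 0.8  0.1 -2.7]
xyz cm [-11.96 -32.17   0.12] rot [ 1.000e-03  3.000e-03 -1.582e+00]
```

Request:
apply_moves(
  steps=[
    {"hand": 0,"xyz": [-2,-6,0],"delta_rot": [0,0,-0.3]},
    {"hand": 0,"xyz": [-4,-11,0],"delta_rot": [0,0,-0.6]},
    {"hand": 0,"xyz": [-6,-16,0],"delta_rot": [0,0,-0.9]},
    {"hand": 0,"xyz": [-8,-21,0],"delta_rot": [0,0,-1.2]},
    {"hand": 0,"xyz": [-10,-26,0],"delta_rot": [0,0,-1.58]},
    {"hand": 0,"xyz": [-12,-32.2,0],"delta_rot": [0,0,-1.58]},
    {"hand": 0,"xyz": [-12,-32.2,0],"delta_rot": [0,0,-1.58]},
    {"hand": 0,"xyz": [-12,-32.2,0],"delta_rot": [0,0,-1.58]},
    {"hand": 0,"xyz": [-12,-32.2,0],"delta_rot": [0,0,-1.58]},
    {"hand": 0,"xyz": [-12,-32.2,0],"delta_rot": [0,0,-1.58]},
    {"hand": 0,"xyz": [-12,-32.2,0],"delta_rot": [0,0,-1.58]},
    {"hand": 0,"xyz": [-12,-32.2,0],"delta_rot": [0,0,-1.58]},
  ],
)

```text
clock: 11.33
position: [548.8, -23.4, 163.4]
ee_rot: [-0.606, 0.796, 0.002, -0.002]
contact_force: [-0.1, -0.9, -1.1]
gripper_width: 16.9
```

```bash
python3 g.py 549.6 -21.7 120 -1.666
```

```text
t 11.33 pos [548.8 -23.4 163.4] yaw -1.84 w 16.9 F [-0.1 -0.9 -1.1]
xyz cm [-0.19 -0.05  4.34] rot [ 0.004 -0.    -0.174]
```

Request:
apply_moves(
  steps=[
    {"hand": 0,"xyz": [-0.1,0,2],"delta_rot": [0,0,-0.08]},
    {"hand": 0,"xyz": [-0.1,0,4.3],"delta_rot": [0,0,-0.08]},
    {"hand": 0,"xyz": [-0.1,0,4.3],"delta_rot": [0,0,-0.08]},
    {"hand": 0,"xyz": [-0.1,0,4.3],"delta_rot": [0,0,-0.08]},
    {"hand": 0,"xyz": [-0.1,0,4.3],"delta_rot": [0,0,-0.08]},
  ],
)

```text
clock: 11.75
position: [550.7, -21.1, 123.0]
ee_rot: [-0.636, 0.772, 0.0, 0.0]
contact_force: [0.0, -0.5, -1.6]
gripper_width: 17.0
```

```bash
python3 g.py 549.6 -21.7 67 -1.666; python3 - <<'E'
from h import *
s=telemetry.read_state(); z=s["position"][2]-57.5
it=[(TP,547.2,-46.6,-.095,0),(WP,544.8,-71.5,-.095,8),(WP,s["position"][0],s["position"][1],np.pi-.095,z)]
p=get_image('scene');overlay(p,it,'pics/s5.png',(200,140,400,320),4)
E
```

```text
t 11.75 pos [550.7 -21.1 123. ] yaw -1.763 w 17.0 F [ 0.  -0.5 -1.6]
xyz cm [0.09 0.1  5.6 ] rot [-0.     0.    -0.097]
```

View pics/s5.png

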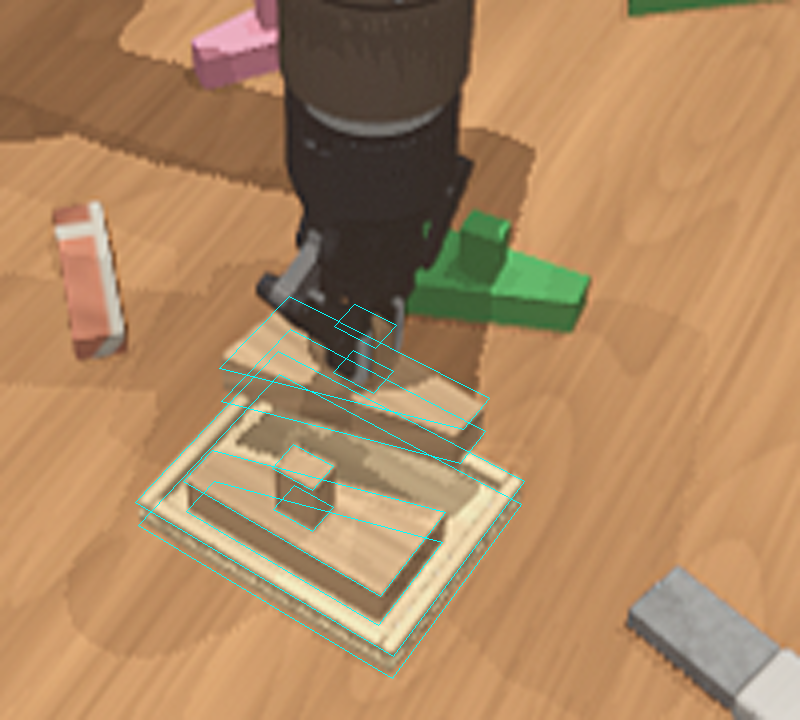

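The held wedge B matches the overlay apart from the 0.097 rad yaw still to make up. Correcting that, then lowering.

Request:
apply_moves(
  steps=[
    {"hand": 0,"xyz": [0.1,0.1,0],"delta_rot": [0,0,-0.097]},
    {"hand": 0,"xyz": [0.1,0.1,1],"delta_rot": [0,0,-0.097]},
    {"hand": 0,"xyz": [0.1,0.1,2],"delta_rot": [0,0,-0.097]},
    {"hand": 0,"xyz": [0.1,0.1,2],"delta_rot": [0,0,-0.097]},
    {"hand": 0,"xyz": [0.1,0.1,2],"delta_rot": [0,0,-0.097]},
  ],
)

```text
clock: 12.22
position: [548.9, -21.9, 102.4]
ee_rot: [-0.672, 0.74, 0.001, -0.0]
contact_force: [0.4, 0.3, -2.3]
gripper_width: 16.6
```

```bash
python3 g.py 549.6 -21.7 67 -1.666; python3 - <<'E'
from h import *
s=telemetry.read_state(); z=s["position"][2]-57.5
it=[(TP,547.2,-46.6,-.095,0),(WP,544.8,-71.5,-.095,8),(WP,s["position"][0],s["position"][1],np.pi-.095,z)]
p=get_image('scene');overlay(p,it,'pics/s6.png',(200,140,400,320),4)
E
```

```text
t 12.22 pos [548.9 -21.9 102.4] yaw -1.667 w 16.6 F [ 0.4  0.3 -2.3]
xyz cm [-0.03 -0.07  3.54] rot [ 0.001  0.    -0.001]
```

View pics/s6.png

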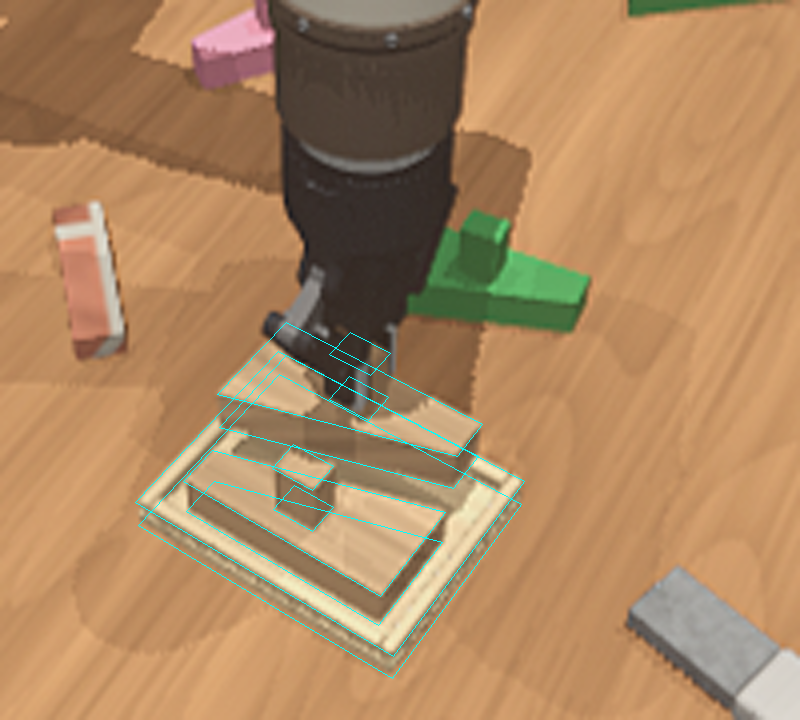

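Now wedge B matches the overlay. Lowering.

Request:
apply_moves(
  steps=[
    {"hand": 0,"xyz": [0,0,1.3],"delta_rot": [0,0,0]},
    {"hand": 0,"xyz": [0,0,2.3],"delta_rot": [0,0,0]},
    {"hand": 0,"xyz": [0,0,3.1],"delta_rot": [0,0,0]},
    {"hand": 0,"xyz": [0,0,3.5],"delta_rot": [0,0,0]},
    {"hand": 0,"xyz": [0,0,3.5],"delta_rot": [0,0,0]},
    {"hand": 0,"xyz": [0,0,3.5],"delta_rot": [0,0,0]},
  ],
)

```text
clock: 12.77
position: [549.6, -21.8, 68.1]
ee_rot: [-0.673, 0.74, 0.0, 0.001]
contact_force: [-0.0, 0.2, -2.0]
gripper_width: 16.9
```

```bash
python3 g.py 549.6 -21.7 65.5 -1.666; python3 - <<'E'
from h import *
p=get_image('scene');overlay(p,[],'pics/s7.png',(200,140,400,320),4)
E
```

```text
t 12.77 pos [549.6 -21.8  68.1] yaw -1.666 w 16.9 F [-0.   0.2 -2. ]
xyz cm [-0.01  0.    0.26] rot [-0.001  0.001  0.   ]
```

View pics/s7.png

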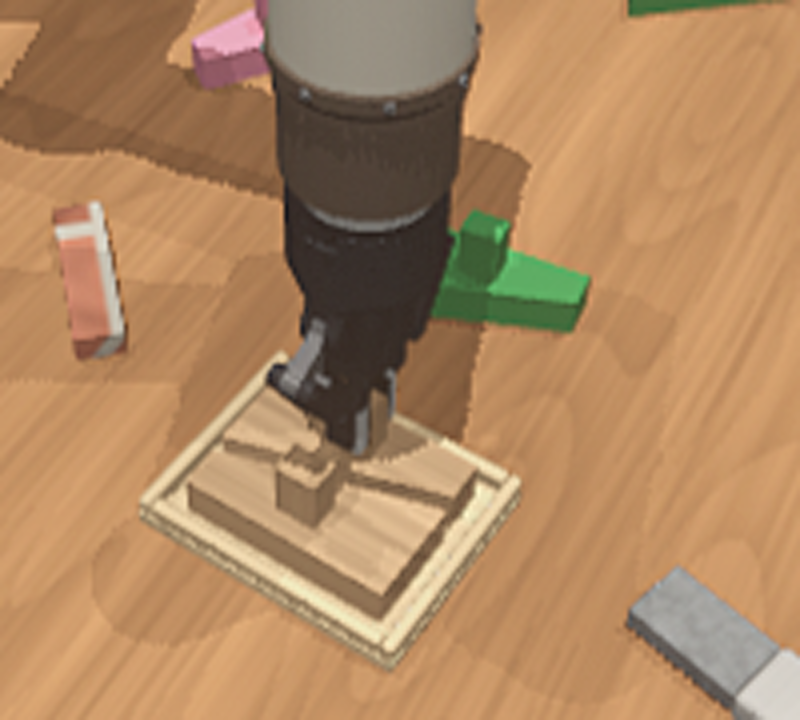

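Wedge B is inside the tray with a gap to wedge A along the slope. Lowering 3 mm, opening to about 34 mm to clear A's tab, and retreating.

Request:
apply_moves(
  steps=[
    {"hand": 0,"xyz": [0,0,0.2],"delta_rot": [0,0,0]},
    {"hand": 0,"xyz": [0,0,0.3],"delta_rot": [0,0,0]},
    {"hand": 0,"xyz": [0,0,0.3],"delta_rot": [0,0,0]},
    {"hand": 0.38,"xyz": [0,0,0.2],"delta_rot": [0,0,0]},
    {"hand": 0.38,"xyz": [0,0,0.1],"delta_rot": [0,0,0]},
    {"hand": 0.38,"xyz": [0,0,0.1],"delta_rot": [0,0,0]},
    {"hand": 0.38,"xyz": [0,0,0.1],"delta_rot": [0,0,0]},
    {"hand": 0.38,"xyz": [0,0,-2],"delta_rot": [0,0,0]},
    {"hand": 0.38,"xyz": [0,0,-5],"delta_rot": [0,0,0]},
    {"hand": 0.38,"xyz": [0,0,-9],"delta_rot": [0,0,0]},
    {"hand": 0.38,"xyz": [0,0,-13],"delta_rot": [0,0,0]},
  ],
)

```text
clock: 13.73
position: [548.6, -22.1, 199.1]
ee_rot: [-0.673, 0.74, 0.001, -0.0]
contact_force: [1.6, -0.1, 0.3]
gripper_width: 32.8
```

```bash
python3 g.py 450 250 200 -1.666
```

```text
t 13.73 pos [548.6 -22.1 199.1] yaw -1.666 w 32.8 F [ 1.6 -0.1  0.3]
xyz cm [-26.15  12.4   -0.07] rot [0.001 0.    0.   ]
```

Moving aside so that both cameras can see.

Request:
apply_moves(
  steps=[
    {"hand": 0.4,"xyz": [-26,12,-2],"delta_rot": [0,0,0]},
    {"hand": 0.4,"xyz": [-26,12,-2],"delta_rot": [0,0,0]},
    {"hand": 0.4,"xyz": [-26,12,-2],"delta_rot": [0,0,0]},
    {"hand": 0.4,"xyz": [-26,12,-2],"delta_rot": [0,0,0]},
    {"hand": 0.4,"xyz": [-26,12,-2],"delta_rot": [0,0,0]},
    {"hand": 0.4,"xyz": [-26,12,-2],"delta_rot": [0,0,0]},
    {"hand": 0.4,"xyz": [-26,12,-2],"delta_rot": [0,0,0]},
    {"hand": 0.4,"xyz": [-26,12,-2],"delta_rot": [0,0,0]},
    {"hand": 0.4,"xyz": [-26,12,-2],"delta_rot": [0,0,0]},
    {"hand": 0.4,"xyz": [-26,12,-2],"delta_rot": [0,0,0]},
  ],
)

```text
clock: 14.57
position: [454.3, 248.2, 218.3]
ee_rot: [-0.673, 0.74, 0.0, 0.0]
contact_force: [-0.8, -0.5, -0.5]
gripper_width: 33.9
```

```bash
python3 - <<'E'
from h import *
it=[(TP,547.2,-46.6,-.095,0),(WP,544.8,-71.5,-.095,8),(WP,549.6,-21.7,np.pi-.095,8)]
ps=[get_image('scene'),get_image('top')]
overlay(ps[0],it,'pics/s8.png',(200,140,400,320),4)
overlay(ps[1],it,'pics/t8.png',(270,130,400,250),4)
for p in ps:
    for l in("wedge_a_mid","wedge_b_mid","short_wedge_mid"):
        print(l,[(round(d["confidence"],2),np.round(d["xyz"])) for d in nets.pinpoint(p,l)])
E
```

```text
wedge_a_mid [(0.89, array([548., 130.,  27.])), (0.85, array([564., 493.,  26.])), (0.59, array([549., -68.,  38.]))]
wedge_b_mid [(0.84, array([327., 276.,  31.])), (0.82, array([544., -26.,  36.])), (0.66, array([368., 472.,  26.]))]
short_wedge_mid [(0.78, array([ 454., -295.,   30.]))]
wedge_a_mid [(0.87, array([547., 137.,  29.])), (0.74, array([561., 490.,  30.])), (0.72, array([545., -65.,  39.]))]
wedge_b_mid [(0.73, array([550., -18.,  36.])), (0.56, array([366., 470.,  34.]))]
short_wedge_mid [(0.88, array([ 461., -290.,   28.]))]
```

View pics/s8.png

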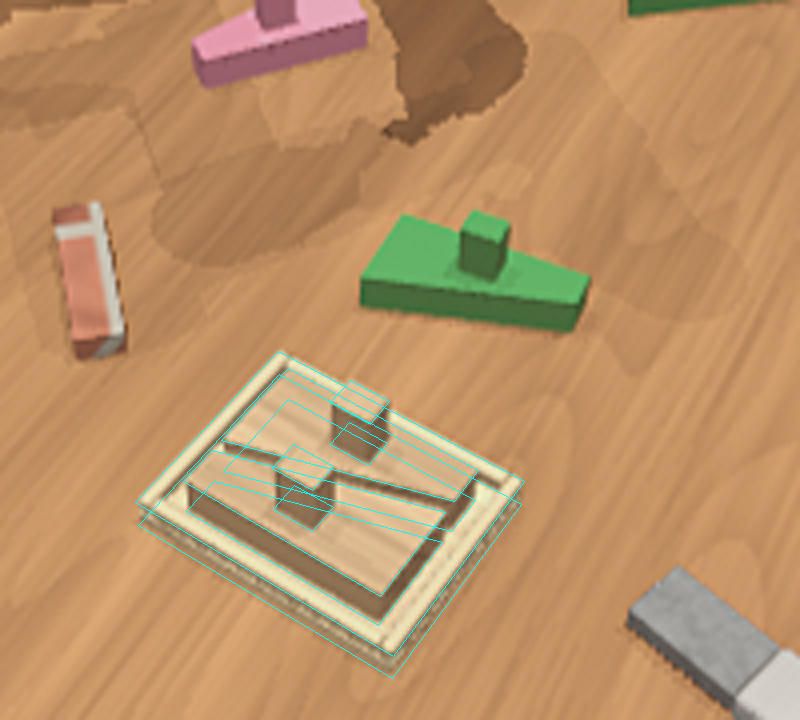

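View pics/t8.png

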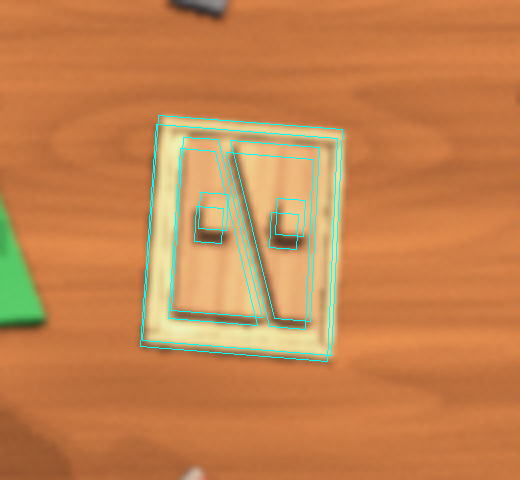

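Both wedges lie flat, head to tail, and match the overlays in both views. The short wedge has not moved. Handing in.

```bash
python3 -c "
from bench import workorder,telemetry
print(workorder.job_done()); print(telemetry.read_state()['clock'])"
```

```text
the job is handed in; nothing more can be done
None
the job is handed in; nothing more can be done
```

I gripped both wooden long wedges by their tabs and laid them in the tray. Wedge A is on the −y side with its head to +x, and wedge B is on the +y side with its head to −x. I handed the job in about 15 s into the 53 s limit, with the gripper empty and clear of everything; no verdict was reported.

- **Position:** in the last pictures from both cameras, the wedges' outlines coincided with the target poses, about ±25 mm off the tray's midline, to about 2–3 mm. Both lie flat, with an even gap between the sloping sides.
- **Network readings:** these put the wedges' points at about (547, −66) and (547, −22) mm. That agrees across the tray to about 5 mm. The heights read 36–39 mm above the desk, against about 38 expected.
- **Short wedge:** it reads within about 5 mm of where it was at the start, which is within the networks' error, and the arm never went near it. I moved none of the look-alikes.
- **Force:** the highest reading in the move reports was about 7 N, as the fingers closed on a tab.
- **Disagreement:** the two cameras differ from each other by 3–4 mm in y, within calibration error, so I used the average.

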